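# Pack away the goods stock and the brass domes

### The arm

A 7-joint arm with a two-finger parallel gripper is mounted at the origin on the work surface. World frame = base frame: x ahead of the robot, y to its left, z up, the work surface at z = 0. Lengths are in m, angles in rad, forces in N, time in s.
With the tool pointing down it reaches from about 0.35 to 0.9 m from the base axis. Payload 8.1 kg.
Tool frame: the origin (TCP) lies midway between the tips of the shut fingers; the grasp point (between the pads) lies 19 mm behind it; z points along the fingers, y is the line along which they close (so a half turn about z gives the same grasp; the last joint's range is limited). The gripper opens to 92 mm and grips with 3 to 60 N. Pads are 19 mm wide; open, the fingers measure 130 mm over their backs; the gripper's body (75 mm by 190 mm) begins 47 mm behind the grasp point.
Start: joints at [-1.425, 0.434, 0.025, 1.573, -0.012, 1.134, -0.075], TCP at [0.154, 0.606, 0.2] pointing down, gripper open.
Joint ranges: [-2.62, 2.62], [-0.44, 2.09], [-1.27, 1.32], [0.08, 2.57], [-1.32, 4.46], [0.12, 2], [-2.74, 2.74]. Speed limits (rad/s): [2.22, 2.22, 3.01, 3.01, 3.14, 3.14, 3.14].

### API

Orientations are given as a rotation vector (axis times angle).
In Python, from cell import arm gives the robot as it stands.
- The arm moves only by the tool arm_command, never from a script. Its arguments are lists of equal length, an entry for each row: "dp": the shift along the tool's x, y, z in units of 25 mm (1.0 is 25 mm), a list of three; "angular": the turn, a rotation vector about the tool's x, y, z in units of 0.15 rad (1.0 is 0.15 rad), a list of three; "claw": the opening, from 0 (shut) to 1 (fully open). In form: {"dp": [[x, y, z], ...], "angular": [[rx, ry, rz], ...], "claw": [claw, ...]}. A call has 1 to 10 rows; each row shifts and turns the commanded pose from where the row before left it, along the tool's axes as they then stand; what a row does not reach is not made up. A row lasts 1/10 s, in which the tool goes at most 50 mm and 8.59 degrees, less where a joint would pass 70% of its speed; a pose out of reach is approached as far as the arm can. A call with a number of a shift or a turn outside -1 to 1 is refused whole. A call with a gripper value outside its range is refused whole. The fingers move at their own pace and stop on an object; "force" is the grip in N (left out, the last holds). Time passes only in rows, so rows that do not move let the fingers close. It gives the time, the measured TCP pose, the force, the opening and the grip force at its end, in the units of the state.
- arm.observe(): the state, without advancing time (a new reading comes with each control period).
- arm.get_image(name): name is "scene" or "top" or "wrist"; returns a dict with "frame" (480x640x3 uint8, red, green, blue), "z_map" (480x640 float32, m along the optical axis (not along the pixel's ray), 0 where there is no reading), "K" (3x3 intrinsics, pixels), "R" (3x3) and "t" (3): a world point X has camera coordinates R X + t. Camera axes: x right, y down, z forward; pixel columns grow to the right and rows downward; lengths in m; the calibration is good to about 2 mm. A picture is of the moment at which its call begins.
- arm.sign_off(): hands the job in; it is judged then, once.
The state is a dict: "clock": time; "joints": joint angles; "dq": joint speeds; "joint_efforts": joint torques, N m; "position": TCP position; "ee_rot": TCP orientation; "force": force on the tool from outside, world axes, zero at the start; "ft_torque": the same for the moment, N m; "width": opening from 0.0 (shut) to 1.0 (fully open); "gripper_force": force on a finger pad.
Only numpy, scipy, OpenCV 4.12 (cv2) and the standard library are available. Lean on these libraries where they do the work, as an engineer would, in place of code of your own. Each camera call takes 0.05 s, during which the arm holds its last target. There are 200 camera calls.

### The job

Put the goods stock away: set the two olive vans upright in the olive-floored bays of the wooden tray, one in each, and the black tender upright in the black-floored bay, setting them down rather than dropping them, and feed the two brass domes one after the other through the neck into the parts jar. Leave the rust-red van, the dark steel dome and the engineer's square where they lie.

Things in the scene. Friction and masses are not known exactly. Their poses are not given: they have to be found in the camera images.
- van_a_mid (a point): Olive-green model box van, one of two alike. mm: 72 long (own x), 32 wide (own y), 48 high, stands upright on its wheels, its length within about 30 degrees of the world x axis; the sides are flat and firm from 12 to 42 above the table and can be gripped across the width. This point is its centre, 24 above its underside; own z is up.
- van_b_mid (a point): The other olive-green model box van, interchangeable with the first. mm: 72 long (own x), 32 wide (own y), 48 high, stands upright on its wheels, its length within about 30 degrees of the world x axis; the sides are flat and firm from 12 to 42 above the table and can be gripped across the width. This point is its centre, 24 above its underside; own z is up.
- tender_mid (a point): Black model locomotive tender with a dark coal load on top. mm: 72 long (own x), 32 wide (own y), 48 high, stands upright on its wheels, its length within about 30 degrees of the world x axis; the sides are flat and firm from 12 to 42 above the table and can be gripped across the width. This point is its centre, 24 above its underside; own z is up.
- rust_van_mid (a point): Look-alike van in rust-red primer, still to be painted; it stays where it is. mm: 72 long (own x), 32 wide (own y), 48 high, stands upright on its wheels, its length within about 30 degrees of the world x axis; the sides are flat and firm from 12 to 42 above the table and can be gripped across the width. This point is its centre, 24 above its underside; own z is up.
- dome_a_mid (a point): Brass dome, one of two alike. mm: a turned model-locomotive steam dome, 36 tall, standing on a flange 24 in diameter and 4 thick; above it (from 6 to 26 up) a straight barrel 20 in diameter, then a rounded top. This point is on its axis, 18 above its underside.
- dome_b_mid (a point): The other brass dome, interchangeable with the first. mm: a turned model-locomotive steam dome, 36 tall, standing on a flange 24 in diameter and 4 thick; above it (from 6 to 26 up) a straight barrel 20 in diameter, then a rounded top. This point is on its axis, 18 above its underside.
- dark_dome_mid (a point): Look-alike dome in dark steel; it stays where it is. mm: a turned model-locomotive steam dome, 36 tall, standing on a flange 24 in diameter and 4 thick; above it (from 6 to 26 up) a straight barrel 20 in diameter, then a rounded top. This point is on its axis, 18 above its underside.
- tray: Wooden stock tray fixed to the table, mm: 280 long (own x), 56 wide (own y), 14 high, origin at the centre of its underside, z up. Floor 4 thick, walls 4 thick rising 10 above it. Three bays in line, each 88 x 48 inside, centred at own x = -92 (black floor, the end nearer the robot), 0 and +92 (olive floors), y = 0. Length within 15 degrees of world x; left or right of the work.
- jar_mouth (a point): Pale see-through plastic parts jar fixed upright on the table, red collar round its mouth. This point is the centre of the mouth, 100 mm above the table; z up. Neck bore 42 mm in diameter, 20 deep; red collar 60 outside, 14 high; below the neck it widens to 74 inside (84 outside), floor 5 mm thick. On the side of the work opposite the tray.
- square: Chrome engineer's square lying flat at the far side, loose; stock 16 x 70 x 14 mm (own x, y, z) with its centre at the origin, blade 100 x 20 x 3 mm pointing along own +x from the stock. Origin on its underside. It stays where it is.
Things that resemble listed ones, but are neither listed nor needed, are in the scene too. What is shaped like the part that bears van_a_mid but blue is not meant.

How it is judged:
By the outcome, as a careful person would: the job done as asked, in the order asked, and still so for the second after the job is handed in, with the robot touching nothing.
It also fails if it takes over 104 s, if anything falls off the work surface, if the arm or the gripper's body presses on something with over 40 N, if the wrist force passes 120 N, or if a joint passes its speed limit or range.

## Working session

There is one attempt and no reset: what is moved stays moved. The work goes in short steps, Python scripts to look and compute and a tool call to move; the robot and the scene stay as the last step left them, time stands still between calls to the robot, and variables do not carry over. Pictures are saved under pics/ and viewed, at most 14 in all, crops included, and the job is handed in when it is done.

Besides the shell and the picture viewer there is one more tool, called after "Request:" by a JSON object that holds its "fn" and its "kwargs". arm_command: Moves the arm, as the interface text tells. Its arguments: {"type":"object","properties":{"dp":{"type":"array","items":{"type":"array","items":{"type":"number"}}},"angular":{"type":"array","items":{"type":"array","items":{"type":"number"}}},"claw":{"type":"array","items":{"type":"number"}},"force":{"type":"number"}},"required":["dp","angular","claw"]}

```bash
ls; mkdir -p pics; python3 - <<'E'
from cell import arm
import cv2,numpy as np
for n in("top","scene"):
    d=arm.get_image(n); cv2.imwrite(f"pics/{n}0.png",d["frame"][:,:,::-1]); np.savez(f"{n}0.npz",**d); print(n,d["K"].tolist(),d["R"].round(3).tolist(),d["t"].round(3).tolist())
print(arm.observe())
E
```

```text
pics
top [[599.9232480175308, 0.0, 330.66700658407314], [0.0, 599.9232480175308, 251.12916270749972], [0.0, 0.0, 1.0]] [[0.013, -1.0, 0.003], [-0.993, -0.013, -0.12], [0.12, -0.001, -0.993]] [-0.023, 0.55, 1.19]
scene [[568.7729698069393, 0.0, 320.63966345241835], [0.0, 568.7729698069393, 232.58869721732296], [0.0, 0.0, 1.0]] [[0.806, 0.592, -0.004], [0.475, -0.651, -0.592], [-0.353, 0.476, -0.806]] [-0.417, -0.228, 1.21]
{'clock': 0.1, 'joints': array([-1.42462068,  0.43513401,  0.02498713,  1.57399759, -0.01159265,
        1.13399435, -0.07510051]), 'dq': array([ 0.00148838, -0.00012164,  0.0002609 , -0.00252868,  0.00067522,
       -0.00011504,  0.00202753]), 'joint_efforts': array([ 2.40000038e-03, -6.69130540e+01,  9.87539627e-01, -3.15147400e+01,
       -6.05751481e-02,  3.74895951e-02,  5.11787800e-05]), 'position': array([0.15383017, 0.60526927, 0.19963891]), 'ee_rot': array([-3.89887798e-01, -3.11727035e+00,  2.18023616e-03]), 'force': array([-0.57346647, -0.76504543, -0.01895189]), 'ft_torque': array([-0.02244332, -0.04635396,  0.06848223]), 'gripper_force': 0.0, 'width': 1.001839321343968}
```

View pics/top0.png

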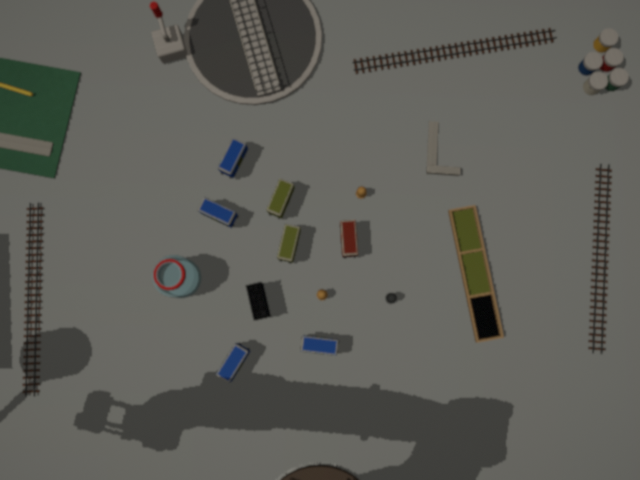

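View pics/scene0.png

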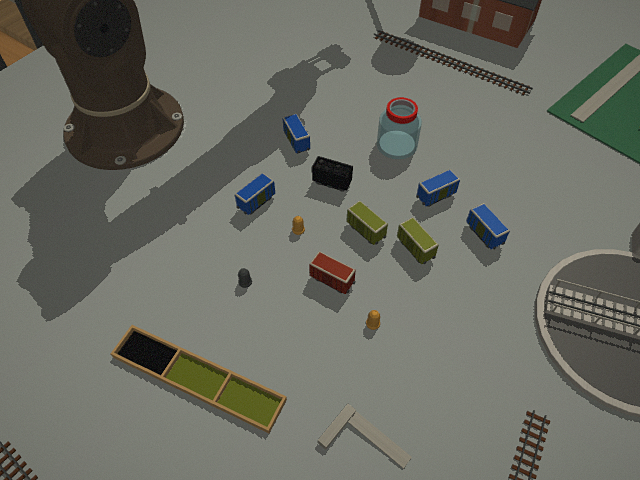

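The top view shows the olive vans at (281,198) and (290,243), the tender at (258,300) and the brass domes at (362,191) and (322,294). To be left alone are the rust van (349,238), the dark dome (391,298), the square (440,160) and the four blue vans. The tray spans (467,210) to (486,335) and the jar collar is at (170,274). Only the olive vans match the description by colour, since their look-alikes are blue or rust. Next I measure these and make one enlarged crop.

```bash
cat > h.py <<'E'
import numpy as np,cv2
def cloud(d):
    K,R,t,z=d["K"],d["R"],d["t"],d["z_map"]
    v,u=np.mgrid[:480,:640]
    c=np.stack([(u-K[0,2])/K[0,0]*z,(v-K[1,2])/K[1,1]*z,z],-1)
    P=(c-t)@R   # R^T (c-t)
    P[z==0]=np.nan
    return P
def rect(xy):
    (c,s,a)=cv2.minAreaRect((xy*1000).astype(np.float32))
    if s[0]<s[1]: s=s[::-1];a+=90
    a=(a+90)%180-90
    return np.round(c,1),np.round(s,1),round(a,1)
E
python3 - <<'E'
from h import *
d=np.load("top0.npz");P=cloud(d);f=d["frame"]
hsv=cv2.cvtColor(f,cv2.COLOR_RGB2HSV)
seeds=dict(vanA=(281,198),vanB=(290,243),tender=(258,300),rust=(349,238),b1=(233,157),b2=(219,212),b3=(233,362),b4=(320,346))
for n,(u,v) in seeds.items():
    w=np.zeros((480,640),bool);w[v-26:v+26,u-26:u+26]=1
    m=w&(P[...,2]>.038)
    k,l=cv2.connectedComponents(m.astype(np.uint8)); m=l==l[v,u]
    print(n,rect(P[m][:,:2]),np.nanmedian(P[m][:,2]).round(4),m.sum(),hsv[v,u])
for n,(u,v) in dict(domeA=(362,191),domeB=(322,294),dark=(391,298)).items():
    w=np.zeros((480,640),bool);w[v-14:v+14,u-14:u+14]=1
    m=w&(P[...,2]>.012); m2=w&(P[...,2]>.03)
    print(n,rect(P[m][:,:2]),P[m2].mean(0).round(4),P[m][:,2].max(),m.sum(),hsv[v,u])
m=(P[...,2]>.0105)&(P[...,2]<.03);m[:200]=0;m[:,:440]=0;m[350:]=0;m[:,520:]=0
print("tray",rect(P[m][:,:2]),m.sum(),np.nanmedian(P[m][:,2]))
for n,(u,v) in dict(f1=(467,230),f2=(476,273),f3=(486,315)).items():print(n,P[v,u].round(4),hsv[v,u])
r=(hsv[...,1]>120)&((hsv[...,0]<8)|(hsv[...,0]>172))&(hsv[...,2]>60);r[:,:140]=0;r[:,220:]=0;r[:240]=0;r[310:]=0
q=P[r];q=q[q[:,2]>.095];print("jar",rect(q[:,:2]),np.median(q[:,2]),len(q))
# square
m=(P[...,2]>.008);m[:110]=0;m[185:]=0;m[:,:415]=0;m[:,475:]=0
print("square",rect(P[m][:,:2]),P[m][:,2].max())
cv2.imwrite("pics/crop.png",cv2.resize(f[140:360,200:420,::-1],(600,600),interpolation=cv2.INTER_CUBIC))
E
```

```text
vanA (array([658.3,  90.7]), array([72. , 33.5]), -20.8) 0.0473 565 [ 33 152  79]
vanB (array([565.2,  71.4]), array([72.3, 33.4]), -12.0) 0.0471 579 [ 33 147  80]
tender (array([446.6, 130.9]), array([72.3, 32.8]), 14.8) 0.0446 588 [ 0 21 12]
rust (array([577.1, -51.3]), array([72.4, 33. ]), 3.8) 0.0472 563 [  4 190  86]
b1 (array([742.9, 192.1]), array([72.8, 34.5]), -23.0) 0.0471 561 [109 188 103]
b2 (array([627.7, 219.2]), array([73.9, 33.3]), 66.0) 0.047 570 [110 186 103]
b3 (array([323.6, 177.3]), array([72.8, 33. ]), -30.5) 0.0472 616 [109 183 106]
b4 (array([360.2,   5.6]), array([72. , 33.2]), 83.4) 0.0471 598 [109 183 106]
domeA (array([676.9, -76.8]), array([18.5, 17.1]), 5.8) [ 0.6777 -0.0766  0.0341] 0.03833906399578957 81 [ 18 156 126]
domeB (array([462. ,   2.2]), array([18.4, 18.2]), -88.9) [0.463  0.0022 0.0338] 0.03850316078751539 77 [ 18 155 130]
dark (array([ 457.7, -140.3]), array([18.5, 18.4]), 89.9) [ 0.4573 -0.1397  0.0336] 0.039771024759864576 79 [30 11 46]
tray (array([ 518., -348.]), array([279.7, 125.8]), 11.0) 722 0.013632711906492536
f1 [ 0.603  -0.3021 -0.001 ] [ 33 152  77]
f2 [ 0.5123 -0.3198 -0.0016] [ 32 149  77]
f3 [ 0.4252 -0.3381  0.0022] [90 32  8]
jar (array([493.3, 294.2]), array([58. , 57.8]), 45.7) 0.09922701560700851 204
square (array([ 771.6, -258.8]), array([105.5,  82.6]), -3.3) 0.020624728859900392
```

View pics/crop.png

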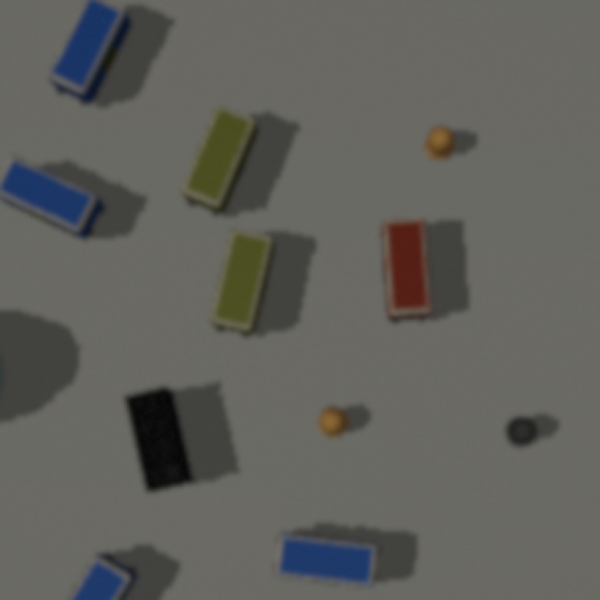

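The crop confirms it: two olive vans, a black tender and two brass domes, with the rust van and the dark dome clearly distinct. The van and dome sizes and heights agree with the given ones. I still need a clean tray fit and a move helper.

```bash
cat >> h.py <<'E'
from scipy.spatial.transform import Rotation as Ro
def pose(o):
    M=Ro.from_rotvec(o["ee_rot"]).as_matrix(); x=-M[:,0]
    return M,np.degrees(np.arctan2(x[1],x[0]))
def go(o,X,psi=None):
    """dp total (in 25mm units, in the current tool axes), rz total units (0.15rad), tilt fix"""
    M,p=pose(o); d=M.T@(np.array(X)-o["position"])/.025
    print("pos",o["position"].round(4),"yaw",p.round(2),"dp",d.round(2),"len",np.linalg.norm(d).round(1),end=" ")
    if psi is not None:
        T=Ro.from_euler("z",psi,degrees=True).as_matrix()@np.diag([-1,1,-1.])
        print("rot",(Ro.from_matrix(M.T@T).as_rotvec()/.15).round(3),end=" ")
        print("| dp in target axes",(T.T@(np.array(X)-o["position"])/.025).round(2),end="")
    print()
E
python3 - <<'E'
from h import *
from cell import arm
d=np.load("top0.npz");P=cloud(d);f=d["frame"];hsv=cv2.cvtColor(f,cv2.COLOR_RGB2HSV)
K,R,t=d["K"],d["R"],d["t"]
def ray(u,v,z):
    r=R.T@np.array([(u-K[0,2])/K[0,0],(v-K[1,2])/K[1,1],1]);c=-R.T@t;return c+r*(z-c[2])/r[2]
w=((hsv[...,1]>100)&(hsv[...,0]>8)&(hsv[...,0]<26)&(hsv[...,2]>60)).astype(np.uint8);w[:190]=0;w[:,:435]=0;w[350:]=0;w[:,515:]=0
v,u=np.nonzero(w);q=np.array([ray(a,b,.014) for a,b in zip(u,v)])
c,s,a=rect(q[:,:2]);print("tray",c,s,a)
o=np.array([np.cos(np.radians(a)),np.sin(np.radians(a))])
for k in(-92,0,92):print(k,(c+k*o).round(1))
go(arm.observe(),[.658,.091,.12],-20.8)
E
```

```text
tray [ 512.1 -314.5] [275.7  56.6] 11.1
-92 [ 421.8 -332.2]
0 [ 512.1 -314.5]
92 [ 602.4 -296.8]
pos [0.1538 0.6053 0.1996] yaw -14.26 dp [-24.61 -14.97   3.21] len 29.0 rot [-0.009  0.001  0.761] | dp in target axes [-26.16 -12.07   3.19]
```

Request:
{"fn": "arm_command", "kwargs": {"dp": [[0,0,0],[-1,-0.46,0.1],[-1,-0.46,0.1],[-1,-0.46,0.1],[-1,-0.46,0.1],[-1,-0.46,0.1],[-1,-0.46,0.1],[-1,-0.46,0.1],[-1,-0.46,0.1],[-1,-0.46,0.1]], "angular": [[0,0,0.76],[0,0,0],[0,0,0],[0,0,0],[0,0,0],[0,0,0],[0,0,0],[0,0,0],[0,0,0],[0,0,0]], "claw": [0.65,0.65,0.65,0.65,0.65,0.65,0.65,0.65,0.65,0.65], "force": 20}}

```text
clock: 1.1
position: [0.3281, 0.428, 0.1775]
ee_rot: [-0.567, -3.09, 0.001]
force: [0.8, -0.1, -1.1]
width: 0.648
gripper_force: 0.0
```

Request:
{"fn": "arm_command", "kwargs": {"dp": [[-1,-0.46,0.1],[-1,-0.46,0.1],[-1,-0.46,0.1],[-1,-0.46,0.1],[-1,-0.46,0.1],[-1,-0.46,0.1],[-1,-0.46,0.1],[-1,-0.46,0.1],[-1,-0.46,0.1],[-1,-0.46,0.1]], "angular": [[0,0,0],[0,0,0],[0,0,0],[0,0,0],[0,0,0],[0,0,0],[0,0,0],[0,0,0],[0,0,0],[0,0,0]], "claw": [0.65,0.65,0.65,0.65,0.65,0.65,0.65,0.65,0.65,0.65]}}

```text
clock: 2.1
position: [0.5209, 0.2319, 0.1524]
ee_rot: [-0.567, -3.09, 0.001]
force: [-0.4, 0.5, -0.0]
width: 0.645
gripper_force: 0.0
```

Request:
{"fn": "arm_command", "kwargs": {"dp": [[-1,-0.46,0.1],[-1,-0.46,0.1],[-1,-0.46,0.1],[-1,-0.46,0.1],[-1,-0.46,0.1],[-1,-0.46,0.1],[-1,-0.46,0.1],[-0.1,0,0],[0,0,0],[0,0,0]], "angular": [[0,0,0],[0,0,0],[0,0,0],[0,0,0],[0,0,0],[0,0,0],[0,0,0],[0,0,0],[0,0,0],[0,0,0]], "claw": [0.65,0.65,0.65,0.65,0.65,0.65,0.65,0.65,0.65,0.65]}}

```text
clock: 3.1
position: [0.657, 0.0958, 0.135]
ee_rot: [-0.565, -3.089, -0.001]
force: [-1.2, 0.1, 0.4]
width: 0.651
gripper_force: 0.0
```

```bash
python3 - <<'E'
from h import *
from cell import arm
d=arm.get_image("wrist");cv2.imwrite("pics/w1.png",d["frame"][:,:,::-1]);np.savez("w1.npz",**d)
o=arm.observe();print(o["clock"],o["width"],o["force"]);go(o,[.6583,.0907,.013],-20.8)
P=cloud(d);hsv=cv2.cvtColor(d["frame"],cv2.COLOR_RGB2HSV)
m=(P[...,2]>.038)&(P[...,2]<.06)
k,l,s,c=cv2.connectedComponentsWithStats(m.astype(np.uint8))
for i in range(1,k):
    if s[i,4]>2000:q=P[l==i];print(c[i].round(),s[i,4],rect(q[:,:2]),np.median(q[:,2]).round(4))
E
```

```text
3.15 0.6472460928619908 [ 0.33662872  0.00290991 -0.20393685]
pos [0.657  0.0961 0.1352] yaw -20.7 dp [-0.13 -0.19  4.89] len 4.9 rot [ 0.003 -0.006  0.012] | dp in target axes [-0.12 -0.18  4.89]
[242. 141.] 4051 (array([567. ,  70.1]), array([72.2, 33.5]), -12.5) 0.0472
[446. 151.] 4006 (array([629.5, 217.5]), array([72.1, 33.2]), 65.5) 0.0472
[112. 210.] 3780 (array([578.6, -52.4]), array([72.3, 34.5]), 5.5) 0.0472
[308. 241.] 3208 (array([660.1,  89.2]), array([71.8, 33.2]), -21.4) 0.0472
```

View pics/w1.png

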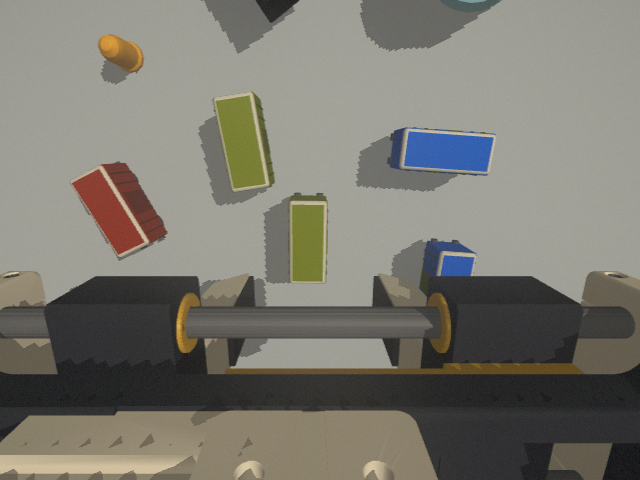

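The wrist view has van A at (308,241), with its end facing between the open fingers. Both cameras agree within 2 mm and 0.6°, so I go down and grip.

Request:
{"fn": "arm_command", "kwargs": {"dp": [[-0.13,-0.21,0],[0,0,1],[0,0,1],[0,0,1],[0,0,1],[0,0,0.6],[0,0,0.29],[0,0,0],[0,0,0],[0,0,0]], "angular": [[0,0,0.03],[0,0,0],[0,0,0],[0,0,0],[0,0,0],[0,0,0],[0,0,0],[0,0,0],[0,0,0],[0,0,0]], "claw": [0.65,0.65,0.65,0.65,0.65,0.65,0.65,0.65,0.25,0.25], "force": 20}}

```text
clock: 4.15
position: [0.6599, 0.0887, 0.0144]
ee_rot: [0.573, 3.087, 0.001]
force: [-0.5, 0.9, 0.4]
width: 0.524
gripper_force: 0.0
```

Request:
{"fn": "arm_command", "kwargs": {"dp": [[0,0,0],[0,0,0],[0,0,0]], "angular": [[0,0,0],[0,0,0],[0,0,0]], "claw": [0.25,0.25,0.25]}}

```text
clock: 4.45
position: [0.6594, 0.0887, 0.0137]
ee_rot: [0.574, 3.088, 0.001]
force: [-0.7, 0.4, 3.7]
width: 0.346
gripper_force: 20.0
```

Request:
{"fn": "arm_command", "kwargs": {"dp": [[0,0,-0.6],[0,0,-1],[0,0,-1],[0,0,-1],[0,0,-0.4],[0,0,0],[0.35,-1,0],[0.35,-1,0],[0.35,-1,0],[0.35,-1,0]], "angular": [[0,0,0],[0,0,0],[0,0,-0.75],[0,0,-0.75],[0,0,-0.75],[0,0,-0.75],[0,0,-0.75],[0,0,0],[0,0,0],[0,0,0]], "claw": [0.25,0.25,0.25,0.25,0.25,0.25,0.25,0.25,0.25,0.25]}}

```text
clock: 5.45
position: [0.6409, -0.017, 0.1141]
ee_rot: [-0.306, 3.126, -0.0]
force: [-0.3, 0.0, 0.2]
width: 0.343
gripper_force: 20.0
```

Request:
{"fn": "arm_command", "kwargs": {"dp": [[0.35,-1,0],[0.35,-1,0],[0.35,-1,0],[0.35,-1,0],[0.35,-1,0],[0.35,-1,0],[0.35,-1,0],[0.35,-1,0],[0.35,-1,0],[0.35,-1,0]], "angular": [[0,0,0],[0,0,0],[0,0,0],[0,0,0],[0,0,0],[0,0,0],[0,0,0],[0,0,0],[0,0,0],[0,0,0]], "claw": [0.25,0.25,0.25,0.25,0.25,0.25,0.25,0.25,0.25,0.25]}}

```text
clock: 6.45
position: [0.6034, -0.2792, 0.1141]
ee_rot: [-0.306, 3.126, -0.0]
force: [0.4, -0.5, -1.1]
width: 0.345
gripper_force: 20.0
```

Request:
{"fn": "arm_command", "kwargs": {"dp": [[0.3,-0.7,0],[0,0,0],[0,0,0]], "angular": [[0,0,0],[0,0,0],[0,0,0]], "claw": [0.25,0.25,0.25]}}

```text
clock: 6.75
position: [0.5997, -0.2963, 0.1134]
ee_rot: [-0.305, 3.127, 0.001]
force: [-0.3, -0.1, -1.3]
width: 0.346
gripper_force: 20.0
```

```bash
python3 - <<'E'
from h import *
from cell import arm
d=arm.get_image("wrist");cv2.imwrite("pics/w2.png",d["frame"][:,:,::-1]);np.savez("w2.npz",**d)
o=arm.observe();print(o["clock"],o["width"],o["force"]);go(o,[.6024,-.2968,.0177],11.1)
K,R,t=d["K"],d["R"],d["t"];hsv=cv2.cvtColor(d["frame"],cv2.COLOR_RGB2HSV)
E
```

```text
6.8 0.3466030012405221 [ 0.28115678 -0.21022576 -0.68990711]
pos [ 0.6002 -0.2952  0.1133] yaw 11.24 dp [-0.07 -0.08  3.82] len 3.8 rot [0.006 0.003 0.016] | dp in target axes [-0.08 -0.08  3.82]
```

View pics/w2.png

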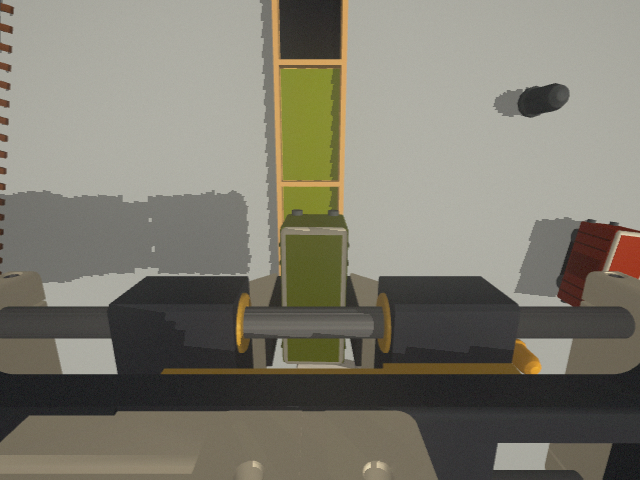

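The van is held square over the far bay. The tray rails run near columns 278 and 344, and the dividers are at rows 63 and 184. I check the tray from here.

```bash
python3 - <<'E'
from h import *
d=np.load("w2.npz");K,R,t=d["K"],d["R"],d["t"];hsv=cv2.cvtColor(d["frame"],cv2.COLOR_RGB2HSV)
w=((hsv[...,1]>100)&(hsv[...,0]>8)&(hsv[...,0]<24)&(hsv[...,2]>120));w[205:]=0;w[:,:260]=0;w[:,360:]=0
v,u=np.nonzero(w);C=-R.T@t
r=np.c_[(u-K[0,2])/K[0,0],(v-K[1,2])/K[1,1],np.ones(len(u))]@R
q=C+r*((.014-C[2])/r[:,2])[:,None]
a=np.radians(11.1);c0=np.array([.5121,-.3145])
l=(q[:,:2]-c0)@np.array([[np.cos(a),-np.sin(a)],[np.sin(a),np.cos(a)]])*1000
mid=(v>85)&(v<165)
side=l[mid]
for s in(-1,1):
    e=side[np.sign(side[:,1])==s];p=np.polyfit(e[:,0],e[:,1],1);print("rail",s,np.percentile(e[:,1],[2,98]).round(1),"slope deg",np.degrees(p[0]).round(2))
for lo,hi in((55,72),(176,194)):
    k=(v>lo)&(v<hi)&(abs(l[:,1])<18);print("div",np.percentile(l[k,0],[3,97]).round(1))
E
```

```text
rail -1 [-30.1 -25. ] slope deg 0.09
rail 1 [20.7 25.3] slope deg -0.16
div [-47.1 -40.9]
div [43.4 48.3]
```

Request:
{"fn": "arm_command", "kwargs": {"dp": [[-0.09,-0.13,0],[0,0,0.9],[0,0,0.9],[0,0,0.9],[0,0,0.6],[0,0,0.3],[0,0,0.1],[0,0,0.06],[0,0,0.04],[0,0,0]], "angular": [[0,0,0],[0,0,0],[0,0,0],[0,0,0],[0,0,0],[0,0,0],[0,0,0],[0,0,0],[0,0,0],[0,0,0]], "claw": [0.25,0.25,0.25,0.25,0.25,0.25,0.25,0.25,0.25,0.25]}}

```text
clock: 7.8
position: [0.6031, -0.2996, 0.0188]
ee_rot: [-0.306, 3.126, -0.001]
force: [0.2, -0.5, -0.6]
width: 0.345
gripper_force: 20.0
```

Request:
{"fn": "arm_command", "kwargs": {"dp": [[0,0,0],[0,0,0]], "angular": [[0,0,0],[0,0,0]], "claw": [0.25,0.25]}}

```text
clock: 8.0
position: [0.6028, -0.2994, 0.0184]
ee_rot: [-0.306, 3.126, -0.0]
force: [0.4, -0.6, 0.2]
width: 0.343
gripper_force: 20.0
```

Request:
{"fn": "arm_command", "kwargs": {"dp": [[0,0,0.03],[0,0,0.03],[0,0,0]], "angular": [[0,0,0],[0,0,0],[0,0,0]], "claw": [0.25,0.25,0.25]}}

```text
clock: 8.3
position: [0.6029, -0.2994, 0.0176]
ee_rot: [-0.306, 3.126, -0.0]
force: [-2.0, 1.9, 8.1]
width: 0.347
gripper_force: 20.0
```

Request:
{"fn": "arm_command", "kwargs": {"dp": [[0,0,0],[0,0,0],[0,0,0],[0,0,-0.5],[0,0,-1],[0,0,-1],[0,0,-1],[0,0,-0.5],[0,0,0],[0,0,0]], "angular": [[0,0,0],[0,0,0],[0,0,0],[0,0,0],[0,0,0],[0,0,0],[0,0,0.7],[0,0,0.7],[0,0,0.7],[0,0,0.62]], "claw": [0.65,0.65,0.65,0.65,0.65,0.65,0.65,0.65,0.65,0.65]}}

```text
clock: 9.3
position: [0.6032, -0.2995, 0.1183]
ee_rot: [0.34, 3.121, -0.001]
force: [0.1, 0.2, -0.6]
width: 0.651
gripper_force: 0.0
```

Request:
{"fn": "arm_command", "kwargs": {"dp": [[0.33,1,0],[0.33,1,0],[0.33,1,0],[0.33,1,0],[0.33,1,0],[0.33,1,0],[0.33,1,0],[0.33,1,0],[0.33,1,0],[0.33,1,0]], "angular": [[0,0,0],[0,0,0],[0,0,0],[0,0,0],[0,0,0],[0,0,0],[0,0,0],[0,0,0],[0,0,0],[0,0,0]], "claw": [0.65,0.65,0.65,0.65,0.65,0.65,0.65,0.65,0.65,0.65]}}

```text
clock: 10.3
position: [0.5749, -0.0365, 0.1176]
ee_rot: [0.334, 3.123, 0.001]
force: [0.2, -0.5, -0.4]
width: 0.654
gripper_force: 0.0
```

Request:
{"fn": "arm_command", "kwargs": {"dp": [[0.32,1,0],[0.32,1,0],[0.32,1,0],[0.3,1,0],[0,0.16,0],[0,0,0],[0,0,0]], "angular": [[0,0,0],[0,0,0],[0,0,0],[0,0,0],[0,0,0],[0,0,0],[0,0,0]], "claw": [0.65,0.65,0.65,0.65,0.65,0.65,0.65]}}

```text
clock: 11.0
position: [0.5663, 0.0695, 0.117]
ee_rot: [0.335, 3.123, -0.001]
force: [-0.1, -0.5, -0.8]
width: 0.649
gripper_force: 0.0
```

```bash
cat > look.py <<'E'
from h import *
from cell import arm
import sys
X=eval(sys.argv[1]);psi=float(sys.argv[2])
o=arm.observe();print(round(o["clock"],2),o["width"].round(3),o["force"].round(1));go(o,X,psi)
E
cat > tops.py <<'E'
from h import *
from cell import arm
import sys
d=arm.get_image(sys.argv[1]);P=cloud(d);cv2.imwrite("pics/last_%s.png"%sys.argv[1],d["frame"][:,:,::-1])
m=((P[...,2]>.038)&(P[...,2]<.06)).astype(np.uint8)
k,l,s,c=cv2.connectedComponentsWithStats(m)
for i in range(1,k):
    if s[i,4]>300:q=P[l==i];print(c[i].round(),s[i,4],rect(q[:,:2]),np.median(q[:,2]).round(4),np.median(d["frame"][l==i],0))
E
python3 look.py "[.566,.0708,.0137]" -12.2; python3 tops.py top
```

```text
[167.  41.] 475 (array([993.9, 336.1]), array([60.3, 59.6]), 17.7) 0.0405 [133. 127. 118.]
[470. 227.] 607 (array([ 601.5, -297. ]), array([72. , 34.4]), 11.2) 0.0511 [58. 60. 29.]
[349. 238.] 562 (array([576.8, -51.5]), array([72.4, 32.6]), 4.7) 0.0474 [78. 41. 31.]Traceback (most recent call last):
  File "look.py", line 5, in <module>
    o=arm.observe();print(round(o["clock"],2),o["width"].round(3),o["force"].round(1));go(o,X,psi)
                                              ^^^^^^^^^^^^^^^^
AttributeError: 'float' object has no attribute 'round'
```

View pics/last_top.png

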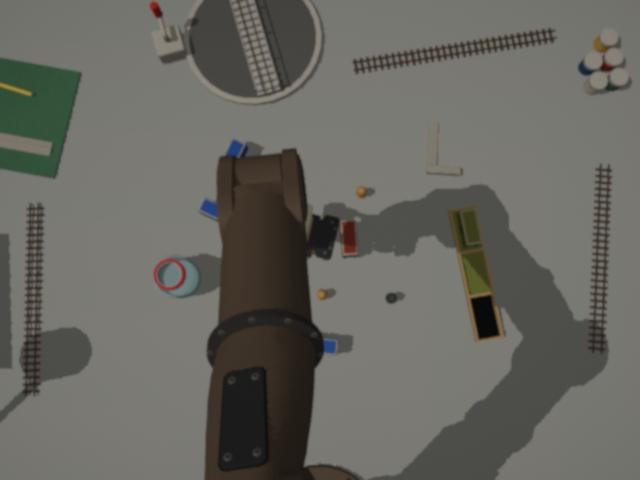

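Van A stands in the far bay: at pixel (470,227), angle 11.2°, top at 51 mm as it should be. The tool is above van B, so I go down.

Request:
{"fn": "arm_command", "kwargs": {"dp": [[0,0.05,0.8],[0,0,1],[0,0,1],[0,0,0.8],[0,0,0.4],[0,0,0.13],[0,0,0],[0,0,0],[0,0,0],[0,0,0]], "angular": [[0,0,0],[0,0,0],[0,0,0],[0,0,0],[0,0,0],[0,0,0],[0,0,0],[0,0,0],[0,0,0],[0,0,0]], "claw": [0.65,0.65,0.65,0.65,0.65,0.65,0.65,0.65,0.25,0.25]}}

```text
clock: 12.05
position: [0.5667, 0.0721, 0.0141]
ee_rot: [0.334, 3.123, 0.001]
force: [0.4, 0.3, -0.0]
width: 0.521
gripper_force: 0.0
```

Request:
{"fn": "arm_command", "kwargs": {"dp": [[0,0,0],[0,0,0],[0,0,0]], "angular": [[0,0,0],[0,0,0],[0,0,0]], "claw": [0.25,0.25,0.25]}}

```text
clock: 12.35
position: [0.5663, 0.072, 0.0135]
ee_rot: [0.334, 3.124, 0.0]
force: [-0.9, -0.9, 2.2]
width: 0.339
gripper_force: 20.0
```

Request:
{"fn": "arm_command", "kwargs": {"dp": [[0,0,-0.6],[0,0,-1],[0,0,-1],[0,0,-1],[0,0,-0.4],[0,0,0],[0.34,-1,0],[0.34,-1,0],[0.34,-1,0],[0.34,-1,0]], "angular": [[0,0,0],[0,0,0],[0,0,-0.7],[0,0,-0.7],[0,0,-0.7],[0,0,-0.62],[0,0,0],[0,0,0],[0,0,0],[0,0,0]], "claw": [0.25,0.25,0.25,0.25,0.25,0.25,0.25,0.25,0.25,0.25]}}

```text
clock: 13.35
position: [0.5518, -0.0337, 0.1132]
ee_rot: [0.306, -3.126, -0.0]
force: [0.7, -0.4, -1.8]
width: 0.348
gripper_force: 20.0
```

Request:
{"fn": "arm_command", "kwargs": {"dp": [[0.34,-1,0],[0.34,-1,0],[0.34,-1,0],[0.34,-1,0],[0.34,-1,0],[0.34,-1,0],[0.34,-1,0],[0.34,-1,0],[0.34,-1,0],[0.34,-1,0]], "angular": [[0,0,0],[0,0,0],[0,0,0],[0,0,0],[0,0,0],[0,0,0],[0,0,0],[0,0,0],[0,0,0],[0,0,0]], "claw": [0.25,0.25,0.25,0.25,0.25,0.25,0.25,0.25,0.25,0.25]}}

```text
clock: 14.35
position: [0.5169, -0.2954, 0.1131]
ee_rot: [0.306, -3.126, -0.001]
force: [0.1, -0.5, -0.9]
width: 0.346
gripper_force: 20.0
```

Request:
{"fn": "arm_command", "kwargs": {"dp": [[0.3,-0.8,0],[0,0,0],[0,0,0]], "angular": [[0,0,0],[0,0,0],[0,0,0]], "claw": [0.25,0.25,0.25]}}

```text
clock: 14.65
position: [0.5135, -0.3156, 0.113]
ee_rot: [0.304, -3.126, -0.001]
force: [0.8, 1.1, -1.5]
width: 0.345
gripper_force: 20.0
```

```bash
sed -i 's/o\["width"\].round(3)/round(o["width"],3)/' look.py; python3 look.py "[.5128,-.3150,.0175]" 11.1
```

```text
14.65 0.345 [ 0.8  1.1 -1.5]
pos [ 0.5135 -0.3156  0.113 ] yaw 11.12 dp [0.02 0.02 3.82] len 3.8 rot [ 0.005 -0.003  0.002] | dp in target axes [0.02 0.03 3.82]
```

Request:
{"fn": "arm_command", "kwargs": {"dp": [[0,0,0.8],[0,0,1],[0,0,0.9],[0,0,0.6],[0,0,0.3],[0,0,0.1],[0,0,0.06],[0,0,0.04],[0,0,0.03],[0,0,0]], "angular": [[0,0,0],[0,0,0],[0,0,0],[0,0,0],[0,0,0],[0,0,0],[0,0,0],[0,0,0],[0,0,0],[0,0,0]], "claw": [0.25,0.25,0.25,0.25,0.25,0.25,0.25,0.25,0.25,0.25]}}

```text
clock: 15.65
position: [0.5141, -0.3156, 0.018]
ee_rot: [-0.306, 3.126, -0.0]
force: [0.9, 0.2, -0.5]
width: 0.344
gripper_force: 20.0
```

Request:
{"fn": "arm_command", "kwargs": {"dp": [[0,0,0.02],[0,0,0]], "angular": [[0,0,0],[0,0,0]], "claw": [0.25,0.25]}}

```text
clock: 15.85
position: [0.5141, -0.3157, 0.0175]
ee_rot: [-0.306, 3.126, -0.001]
force: [-1.1, 1.4, 3.1]
width: 0.349
gripper_force: 20.0
```

Request:
{"fn": "arm_command", "kwargs": {"dp": [[0,0,0],[0,0,0],[0,0,0],[0,0,-0.5],[0,0,-1],[0,0,-1],[0,0,-1],[0,0,-0.5],[0,0,0],[-0.1,1,0]], "angular": [[0,0,0],[0,0,0],[0,0,0],[0,0,0],[0,0,0],[0,0,0],[0,0,0],[0,0,-0.43],[0,0,0],[0,0,0]], "claw": [0.65,0.65,0.65,0.65,0.65,0.65,0.65,0.65,0.65,0.65]}}

```text
clock: 16.85
position: [0.5096, -0.2941, 0.1176]
ee_rot: [-0.397, 3.115, -0.004]
force: [-0.4, 0.9, -0.9]
width: 0.653
gripper_force: 0.0
```

Request:
{"fn": "arm_command", "kwargs": {"dp": [[-0.11,1,0],[-0.11,1,0],[-0.11,1,0],[-0.11,1,0],[-0.11,1,0],[-0.11,1,0],[-0.11,1,0],[-0.11,1,0],[-0.11,1,0],[-0.11,1,0]], "angular": [[0,0,0],[0,0,0],[0,0,0],[0,0,0],[0,0,0],[0,0,0],[0,0,0],[0,0,0],[0,0,0],[0,0,0]], "claw": [0.65,0.65,0.65,0.65,0.65,0.65,0.65,0.65,0.65,0.65]}}

```text
clock: 17.85
position: [0.4715, -0.041, 0.1166]
ee_rot: [0.404, -3.115, -0.0]
force: [-0.2, -0.3, -0.3]
width: 0.649
gripper_force: 0.0
```

Request:
{"fn": "arm_command", "kwargs": {"dp": [[-0.1,1,0],[-0.1,1,0],[-0.1,1,0],[-0.1,1,0],[-0.1,1,0],[-0.1,1,0],[-0.1,1,0],[0,0,0],[0,0,0]], "angular": [[0,0,0],[0,0,0],[0,0,0],[0,0,0],[0,0,0],[0,0,0],[0,0,0],[0,0,0],[0,0,0]], "claw": [0.65,0.65,0.65,0.65,0.65,0.65,0.65,0.65,0.65]}}

```text
clock: 18.75
position: [0.4438, 0.1316, 0.1167]
ee_rot: [0.407, -3.114, 0.0]
force: [-0.5, -0.2, 0.1]
width: 0.649
gripper_force: 0.0
```

```bash
python3 look.py "[.4466,.1309,.0137]" 14.8; python3 tops.py wrist; python3 tops.py top
```

```text
18.75 0.649 [-0.5 -0.2  0.1]
pos [0.4438 0.1316 0.1167] yaw 14.89 dp [-0.11 -0.06  4.12] len 4.1 rot [-0.001 -0.007  0.01 ] | dp in target axes [-0.1  -0.06  4.12]
[168.  87.] 5293 (array([361.7,   4.5]), array([72.4, 33.3]), 84.1) 0.0472 [ 61. 101. 179.]
[419. 100.] 5095 (array([325.4, 176.2]), array([72.1, 33.3]), -30.6) 0.0472 [ 58. 105. 189.]
[310. 245.] 3699 (array([448.2, 129.6]), array([72.5, 32. ]), 14.5) 0.0451 [59. 59. 56.]
[167.  41.] 472 (array([993.6, 335.8]), array([60.3, 60.1]), 18.3) 0.0403 [125. 120. 111.]
[232. 156.] 564 (array([743.1, 192.1]), array([72.2, 34.7]), -23.3) 0.0471 [ 40.5  62.  112. ]
[216. 211.] 567 (array([627.7, 219.2]), array([73.4, 33.5]), 66.8) 0.0472 [ 46.  67. 113.]
[470. 227.] 603 (array([ 601.3, -296.9]), array([71.8, 34.2]), 11.9) 0.0513 [83. 87. 43.]
[349. 238.] 564 (array([577.1, -51.4]), array([72.1, 33.2]), 3.8) 0.0472 [97.  46.5 36. ]
[479. 270.] 614 (array([ 513.9, -315.1]), array([72.1, 34.6]), 12.7) 0.0512 [82. 86. 38.]
[319. 345.] 597 (array([360.2,   5.5]), array([71.8, 33.1]), 83.4) 0.0473 [ 45.  70. 117.]
```

Both vans stand level in their bays with tops at 51 mm. Now the tender.

Request:
{"fn": "arm_command", "kwargs": {"dp": [[-0.12,-0.09,0.8],[0,0,1],[0,0,1],[0,0,0.8],[0,0,0.4],[0,0,0.12],[0,0,0],[0,0,0],[0,0,0],[0,0,0]], "angular": [[0,0,0],[0,0,0],[0,0,0],[0,0,0],[0,0,0],[0,0,0],[0,0,0],[0,0,0],[0,0,0],[0,0,0]], "claw": [0.65,0.65,0.65,0.65,0.65,0.65,0.65,0.65,0.25,0.25]}}

```text
clock: 19.85
position: [0.4482, 0.1304, 0.0147]
ee_rot: [-0.406, 3.114, 0.001]
force: [-0.8, -0.3, -0.1]
width: 0.524
gripper_force: 0.0
```

Request:
{"fn": "arm_command", "kwargs": {"dp": [[0,0,0],[0,0,0],[0,0,0]], "angular": [[0,0,0],[0,0,0],[0,0,0]], "claw": [0.25,0.25,0.25]}}

```text
clock: 20.15
position: [0.4478, 0.1303, 0.0143]
ee_rot: [-0.407, 3.115, 0.0]
force: [-0.7, 1.4, 3.1]
width: 0.345
gripper_force: 20.0
```

Request:
{"fn": "arm_command", "kwargs": {"dp": [[0,0,-0.6],[0,0,-1],[0,0,-1],[0,0,-1],[0,0,-0.4],[0.25,-1,0],[0.25,-1,0],[0.25,-1,0],[0.25,-1,0],[0.25,-1,0]], "angular": [[0,0,0],[0,0,0],[0,0,0.43],[0,0,0],[0,0,0],[0,0,0],[0,0,0],[0,0,0],[0,0,0],[0,0,0]], "claw": [0.25,0.25,0.25,0.25,0.25,0.25,0.25,0.25,0.25,0.25]}}

```text
clock: 21.15
position: [0.4407, 0.0004, 0.1134]
ee_rot: [0.307, -3.126, 0.0]
force: [-0.2, -0.1, -0.8]
width: 0.346
gripper_force: 20.0
```

Request:
{"fn": "arm_command", "kwargs": {"dp": [[0.25,-1,0],[0.25,-1,0],[0.25,-1,0],[0.25,-1,0],[0.25,-1,0],[0.25,-1,0],[0.25,-1,0],[0.25,-1,0],[0.25,-1,0],[0.25,-1,0]], "angular": [[0,0,0],[0,0,0],[0,0,0],[0,0,0],[0,0,0],[0,0,0],[0,0,0],[0,0,0],[0,0,0],[0,0,0]], "claw": [0.25,0.25,0.25,0.25,0.25,0.25,0.25,0.25,0.25,0.25]}}

```text
clock: 22.15
position: [0.4279, -0.2567, 0.1132]
ee_rot: [0.307, -3.125, -0.001]
force: [0.5, 0.1, -0.6]
width: 0.347
gripper_force: 20.0
```

Request:
{"fn": "arm_command", "kwargs": {"dp": [[0.25,-1,0],[0.25,-1,0],[0.3,-1,0],[0,0,0],[0,0,0]], "angular": [[0,0,0],[0,0,0],[0,0,0],[0,0,0],[0,0,0]], "claw": [0.25,0.25,0.25,0.25,0.25]}}

```text
clock: 22.65
position: [0.4227, -0.3334, 0.1131]
ee_rot: [0.304, -3.126, -0.001]
force: [0.0, 0.6, -1.5]
width: 0.343
gripper_force: 20.0
```

```bash
python3 look.py "[.4225,-.333,.0182]" 11.1
```

```text
22.65 0.343 [ 0.   0.6 -1.5]
pos [ 0.4227 -0.3334  0.1131] yaw 11.11 dp [0.   0.01 3.8 ] len 3.8 rot [ 0.007 -0.008  0.002] | dp in target axes [0.01 0.02 3.8 ]
```

Request:
{"fn": "arm_command", "kwargs": {"dp": [[0,0,0.8],[0,0,1],[0,0,0.9],[0,0,0.6],[0,0,0.3],[0,0,0.1],[0,0,0.06],[0,0,0.03],[0,0,0.02],[0,0,0]], "angular": [[0,0,0],[0,0,0],[0,0,0],[0,0,0],[0,0,0],[0,0,0],[0,0,0],[0,0,0],[0,0,0],[0,0,0]], "claw": [0.25,0.25,0.25,0.25,0.25,0.25,0.25,0.25,0.25,0.25]}}

```text
clock: 23.65
position: [0.4237, -0.3335, 0.0193]
ee_rot: [-0.306, 3.126, -0.001]
force: [-0.9, -0.9, -1.6]
width: 0.348
gripper_force: 20.0
```

Request:
{"fn": "arm_command", "kwargs": {"dp": [[0,0,0.01],[0,0,0]], "angular": [[0,0,0],[0,0,0]], "claw": [0.25,0.25]}}

```text
clock: 23.85
position: [0.4235, -0.3334, 0.0187]
ee_rot: [-0.306, 3.126, -0.0]
force: [0.1, 0.2, -1.3]
width: 0.345
gripper_force: 20.0
```

Request:
{"fn": "arm_command", "kwargs": {"dp": [[0,0,0.02],[0,0,0.02],[0,0,0]], "angular": [[0,0,0],[0,0,0],[0,0,0]], "claw": [0.25,0.25,0.25]}}

```text
clock: 24.15
position: [0.4236, -0.3335, 0.0183]
ee_rot: [-0.306, 3.126, -0.0]
force: [-1.8, 1.0, 8.8]
width: 0.343
gripper_force: 20.0
```

Request:
{"fn": "arm_command", "kwargs": {"dp": [[0,0,0],[0,0,0],[0,0,0],[0,0,-0.5],[0,0,-1],[0,0,-1],[0,0,-1],[0,0,-0.5],[-0.3,1,0],[-0.3,1,0]], "angular": [[0,0,0],[0,0,0],[0,0,0],[0,0,0],[0,0,0],[0,0,0],[0,0,0],[0,0,0],[0,0,0],[0,0,0]], "claw": [0.65,0.65,0.65,0.65,0.65,0.65,0.65,0.65,0.65,0.65]}}

```text
clock: 25.15
position: [0.4284, -0.2815, 0.1182]
ee_rot: [-0.303, 3.126, -0.001]
force: [1.1, -0.2, -0.6]
width: 0.646
gripper_force: 0.0
```

Request:
{"fn": "arm_command", "kwargs": {"dp": [[-0.32,1,0],[-0.32,1,0],[-0.32,1,0],[-0.32,1,0],[-0.32,1,0],[-0.32,1,0],[-0.32,1,0],[-0.32,1,0],[-0.32,1,0],[-0.32,1,0]], "angular": [[0,0,0],[0,0,0],[0,0,0],[0,0,0],[0,0,0],[0,0,0],[0,0,0],[0,0,0],[0,0,0],[0,0,0]], "claw": [0.65,0.65,0.65,0.65,0.65,0.65,0.65,0.65,0.65,0.65]}}

```text
clock: 26.15
position: [0.4583, -0.0196, 0.1177]
ee_rot: [0.306, -3.127, 0.0]
force: [0.6, -0.6, 0.3]
width: 0.649
gripper_force: 0.0
```

Request:
{"fn": "arm_command", "kwargs": {"dp": [[-0.3,0.87,0],[0,0,0],[0,0,0]], "angular": [[0,0,0],[0,0,0],[0,0,0]], "claw": [0.65,0.65,0.65]}}

```text
clock: 26.45
position: [0.4614, 0.0022, 0.1176]
ee_rot: [0.308, -3.126, 0.0]
force: [0.1, -0.6, 0.1]
width: 0.65
gripper_force: 0.0
```

```bash
python3 look.py "[.4625,.0022,.0035]" 11.1; python3 tops.py top; python3 - <<'E'
from h import *
from cell import arm
d=arm.get_image("wrist");cv2.imwrite("pics/w3.png",d["frame"][:,:,::-1]);P=cloud(d)
hsv=cv2.cvtColor(d["frame"],cv2.COLOR_RGB2HSV)
m=((P[...,2]>.01)&(P[...,2]<.045)&(hsv[...,0]>10)&(hsv[...,0]<25)&(hsv[...,1]>120)).astype(np.uint8)
k,l,s,c=cv2.connectedComponentsWithStats(m)
for i in range(1,k):
    if s[i,4]>200:q=P[l==i];q=q[q[:,2]>.033];print(c[i].round(),s[i,4],len(q),q.mean(0).round(4) if len(q) else "")
E
```

```text
26.45 0.65 [ 0.1 -0.6  0.1]
pos [0.4614 0.0022 0.1176] yaw 11.25 dp [-0.04 -0.01  4.56] len 4.6 rot [-0.001 -0.002  0.017] | dp in target axes [-0.04 -0.01  4.56]
[167.  41.] 477 (array([992.9, 335.8]), array([59.5, 59.3]), 17.9) 0.0405 [124. 118. 110.]
[231. 156.] 562 (array([743. , 192.1]), array([72.7, 34.6]), -24.9) 0.0469 [ 41.   61.5 111. ]
[216. 211.] 564 (array([627.5, 218.5]), array([73.1, 33. ]), 66.1) 0.0472 [ 45.  66. 112.]
[470. 227.] 603 (array([ 601.3, -296.9]), array([72., 34.]), 11.7) 0.051 [81. 85. 38.]
[479. 270.] 615 (array([ 513.9, -315.5]), array([72.1, 34.6]), 11.4) 0.051 [53. 56. 26.]
[489. 316.] 648 (array([ 422.4, -332.3]), array([72. , 34.4]), 11.2) 0.0486 [12. 12. 11.]
[232. 363.] 613 (array([323.5, 177.8]), array([72.3, 33.3]), -29.7) 0.0471 [ 46.  68. 116.]
[313. 238.] 430 137 [0.464  0.001  0.0343]
```

View pics/w3.png

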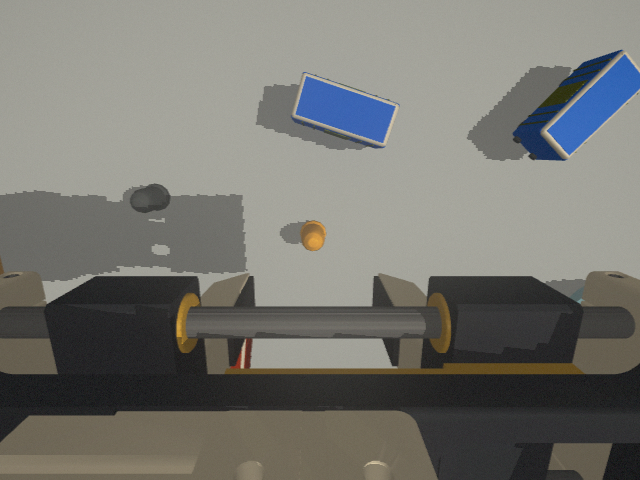

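The wrist view shows the brass dome at (313,238), between the open fingers, with the dark dome clear of them at (150,198). I go down and grip.

Request:
{"fn": "arm_command", "kwargs": {"dp": [[-0.06,-0.02,0.9],[0,0,1],[0,0,1],[0,0,0.9],[0,0,0.5],[0,0,0.2],[0,0,0.04],[0,0,0],[0,0,0],[0,0,0]], "angular": [[0,0,0],[0,0,0],[0,0,0],[0,0,0],[0,0,0],[0,0,0],[0,0,0],[0,0,0],[0,0,0],[0,0,0]], "claw": [0.65,0.65,0.65,0.65,0.65,0.65,0.65,0.5,0.3,0.1], "force": 15}}

```text
clock: 27.55
position: [0.4637, 0.002, 0.0047]
ee_rot: [-0.306, 3.125, 0.0]
force: [-0.0, -0.1, -0.1]
width: 0.439
gripper_force: 0.0
```

Request:
{"fn": "arm_command", "kwargs": {"dp": [[0,0,0],[0,0,0],[0,0,0],[0,0,0]], "angular": [[0,0,0],[0,0,0],[0,0,0],[0,0,0]], "claw": [0.1,0.1,0.1,0.1]}}

```text
clock: 27.95
position: [0.4631, 0.002, 0.0041]
ee_rot: [-0.306, 3.127, 0.0]
force: [-0.3, 0.5, -0.7]
width: 0.152
gripper_force: 13.9
```

Request:
{"fn": "arm_command", "kwargs": {"dp": [[0,0,0],[0,0,0]], "angular": [[0,0,0],[0,0,0]], "claw": [0.1,0.1]}}

```text
clock: 28.15
position: [0.4631, 0.002, 0.0041]
ee_rot: [0.306, -3.127, -0.0]
force: [-0.3, 0.2, 0.2]
width: 0.148
gripper_force: 14.0
```

```bash
python3 - <<'E'
from h import *
from cell import arm
o=arm.observe();print(o["width"],o["gripper_force"])
d=arm.get_image("wrist");a=d["frame"][:,:,::-1]
s=arm.get_image("scene");np.savez("s4.npz",**s);x=np.array([.463,.002,.02]);c=s["R"]@x+s["t"];c=s["K"]@c;u,v=(c[:2]/c[2]).astype(int);print(u,v)
b=s["frame"][v-60:v+60,u-60:u+60,::-1]
cv2.imwrite("pics/w4.png",np.hstack([cv2.resize(a[180:420,200:440],(400,400)),cv2.resize(b,(400,400),interpolation=cv2.INTER_CUBIC)]))
E
```

```text
0.14825956023173786 13.990806302317651
297 220
```

View pics/w4.png

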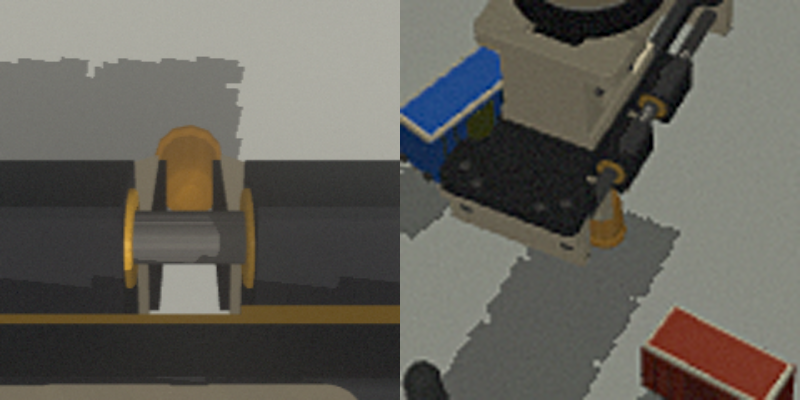

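```bash
python3 - <<'E'
from h import *
from cell import arm
d=arm.get_image("wrist");P=cloud(d);o=arm.observe();M,_=pose(o);L=(P-o["position"])@M*1000
hsv=cv2.cvtColor(d["frame"],cv2.COLOR_RGB2HSV)
w=np.zeros((480,640),bool);w[240:310,270:360]=1
m=w&(hsv[...,0]>8)&(hsv[...,0]<25)&(hsv[...,1]>120)&(P[...,2]<.05)
print("dome local xyz: pct",np.percentile(L[m],[2,25,50,75,98],axis=0).round(1).tolist(),m.sum())
for v in (262,270,280,290,300):
    print(v,[(u,*L[v,u].round(0).astype(int)) for u in range(280,346,6)])
E
```

```text
dome local xyz: pct [[-4.2, -9.8, -31.5], [2.2, -4.3, -29.1], [5.9, -0.7, -24.1], [8.2, 3.2, -7.6], [10.5, 8.2, 1.8]] 1444
262 [(280, np.int64(6), np.int64(-20), np.int64(6)), (286, np.int64(6), np.int64(-17), np.int64(5)), (292, np.int64(7), np.int64(-13), np.int64(4)), (298, np.int64(7), np.int64(-9), np.int64(3)), (304, np.int64(8), np.int64(-6), np.int64(0)), (310, np.int64(9), np.int64(-2), np.int64(-3)), (316, np.int64(9), np.int64(1), np.int64(-3)), (322, np.int64(8), np.int64(4), np.int64(0)), (328, np.int64(7), np.int64(8), np.int64(4)), (334, np.int64(6), np.int64(12), np.int64(5)), (340, np.int64(6), np.int64(15), np.int64(5))]
270 [(280, np.int64(2), np.int64(-20), np.int64(4)), (286, np.int64(2), np.int64(-17), np.int64(4)), (292, np.int64(2), np.int64(-13), np.int64(4)), (298, np.int64(4), np.int64(-9), np.int64(-3)), (304, np.int64(8), np.int64(-5), np.int64(-13)), (310, np.int64(9), np.int64(-2), np.int64(-16)), (316, np.int64(9), np.int64(1), np.int64(-15)), (322, np.int64(8), np.int64(4), np.int64(-13)), (328, np.int64(4), np.int64(8), np.int64(-4)), (334, np.int64(
[... 1136 characters left out ...]
t64(-9223372036854775808), np.int64(-9223372036854775808), np.int64(-9223372036854775808))]
300 [(280, np.int64(34), np.int64(-9), np.int64(-107)), (286, np.int64(11), np.int64(-12), np.int64(-57)), (292, np.int64(9), np.int64(-9), np.int64(-54)), (298, np.int64(6), np.int64(-7), np.int64(-46)), (304, np.int64(-2), np.int64(-5), np.int64(-30)), (310, np.int64(-1), np.int64(-2), np.int64(-31)), (316, np.int64(-1), np.int64(1), np.int64(-31)), (322, np.int64(-1), np.int64(4), np.int64(-30)), (328, np.int64(1), np.int64(6), np.int64(-35)), (334, np.int64(9), np.int64(8), np.int64(-54)), (340, np.int64(11), np.int64(10), np.int64(-58))]<stdin>:9: RuntimeWarning: invalid value encountered in cast
```

```bash
python3 - <<'E'
from h import *
from cell import arm
o=arm.observe();M,_=pose(o)
for n in("scene","wrist"):
    d=arm.get_image(n);P=cloud(d);L=(P-o["position"])@M*1000
    hsv=cv2.cvtColor(d["frame"],cv2.COLOR_RGB2HSV)
    near=(abs(L[...,0])<60)&(abs(L[...,1])<110)&(L[...,2]<-2)&(L[...,2]>-75)
    org=(hsv[...,0]>8)&(hsv[...,0]<25)&(hsv[...,1]>120)
    for lo in range(-72,0,6):
        m=near&~org&(L[...,2]>=lo)&(L[...,2]<lo+6)
        if m.sum()>3: print(n,"z",lo,m.sum(),"x",np.percentile(L[m][:,0],[2,98]).round(0),"y",np.percentile(L[m][:,1],[2,98]).round(0))
E
```

```text
scene z -54 8 x [-13. -12.] y [-27. -14.]
scene z -48 5 x [-13. -12.] y [-23. -12.]
scene z -42 12 x [-13.  -8.] y [-26. -13.]
scene z -36 9 x [-12.  -7.] y [-21.   4.]
scene z -30 12 x [-13.  -4.] y [-15.   7.]
wrist z -72 320 x [-9.  2.] y [-10.   9.]
wrist z -66 72 x [-6. 12.] y [-12.  11.]
wrist z -60 208 x [-9. 12.] y [-12.  12.]
wrist z -54 185 x [ 9. 11.] y [-13.  13.]
wrist z -48 226 x [ 4. 11.] y [-15.  14.]
wrist z -42 195 x [-0. 11.] y [-15.  14.]
wrist z -36 218 x [-4. 11.] y [-16.  15.]
wrist z -30 109 x [-7. 11.] y [-13.  12.]
wrist z -24 7 x [5. 6.] y [6. 7.]
```

The depth images show that the fingers really end about 27 mm behind the reported TCP, so the dome is held only by its rounded top. I regrip lower, watching the force.

Request:
{"fn": "arm_command", "kwargs": {"dp": [[0,0,0],[0,0,0],[0,0,0],[0,0,0.2],[0,0,0.2],[0,0,0.2],[0,0,0.15],[0,0,0],[0,0,0]], "angular": [[0,0,0],[0,0,0],[0,0,0],[0,0,0],[0,0,0],[0,0,0],[0,0,0],[0,0,0],[0,0,0]], "claw": [0.5,0.5,0.5,0.5,0.5,0.5,0.5,0.5,0.5]}}

```text
clock: 29.3
position: [0.463, 0.0019, -0.0148]
ee_rot: [0.306, -3.126, -0.0]
force: [-0.8, 0.9, 0.8]
width: 0.496
gripper_force: 0.0
```

```bash
python3 - <<'E'
from h import *
from cell import arm
o=arm.observe();M,_=pose(o);print(o["force"].round(1),o["position"].round(4))
d=arm.get_image("wrist");P=cloud(d);L=(P-o["position"])@M*1000
hsv=cv2.cvtColor(d["frame"],cv2.COLOR_RGB2HSV);org=(hsv[...,0]>8)&(hsv[...,0]<25)&(hsv[...,1]>120)
near=(abs(L[...,0])<14)&(abs(L[...,1])<60)&(P[...,2]>.004)&(L[...,2]>-60)
for lo in range(0,60,4):
    m=near&~org&(P[...,2]*1000>=lo)&(P[...,2]*1000<lo+4)
    if m.sum()>3: print("finger h",lo,m.sum(),np.percentile(L[m][:,1],[2,98]).round(0))
m=near&org&(P[...,2]<.045);print("dome",np.percentile(L[m],[2,50,98],axis=0).round(1).tolist())
cv2.imwrite("pics/w5.png",cv2.resize(d["frame"][160:420,150:490,::-1],(680,520)))
E
```

```text
[-0.8  0.9  0.8] [ 0.463   0.0019 -0.0148]
finger h 8 35 [-27.  26.]
finger h 12 175 [-31.  29.]
finger h 16 197 [-34.  33.]
finger h 20 292 [-38.  37.]
finger h 24 305 [-39.  38.]
finger h 28 335 [-39.  38.]
finger h 32 353 [-38.  37.]
finger h 36 291 [-37.  36.]
finger h 40 332 [-36.  35.]
finger h 44 94 [-35.  35.]
dome [[0.6, -10.0, -47.9], [6.8, -0.6, -37.6], [9.6, 8.8, -19.0]]
```

View pics/w5.png

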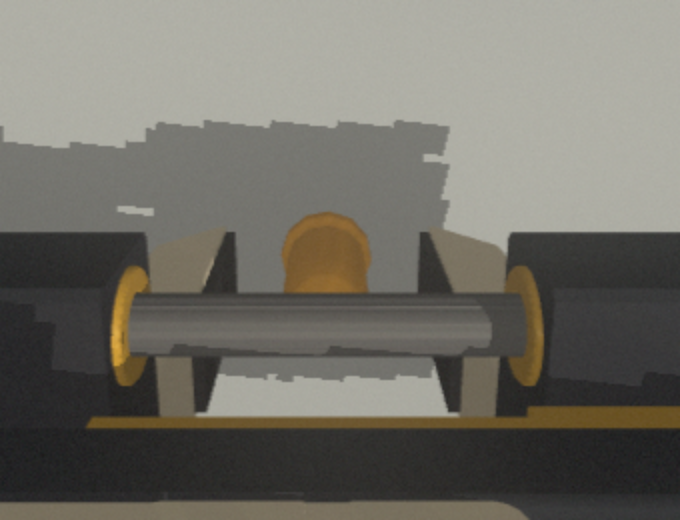

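The fingers now straddle the barrel at 10 mm height with no contact. I close and lift.

Request:
{"fn": "arm_command", "kwargs": {"dp": [[0,0,0],[0,0,0],[0,0,0],[0,0,0],[0,0,0],[0,0,-0.4]], "angular": [[0,0,0],[0,0,0],[0,0,0],[0,0,0],[0,0,0],[0,0,0]], "claw": [0.15,0.15,0.15,0.15,0.15,0.15], "force": 15}}

```text
clock: 29.95
position: [0.4622, 0.0019, -0.0051]
ee_rot: [0.306, -3.125, 0.0]
force: [0.7, 0.0, 0.1]
width: 0.21
gripper_force: 15.0
```

Request:
{"fn": "arm_command", "kwargs": {"dp": [[0,0,-1],[0,0,-1],[0,0,-1],[0,0,-1],[0,0,-1],[-0.28,1,0],[-0.3,1,0],[-0.3,1,0],[-0.3,1,0],[-0.3,1,0]], "angular": [[0,0,0],[0,0,0],[0,0,0],[0,0,0],[0,0,0],[0,0,0],[0,0,0],[0,0,0],[0,0,0],[0,0,0]], "claw": [0.15,0.15,0.15,0.15,0.15,0.15,0.15,0.15,0.15,0.15]}}

```text
clock: 30.95
position: [0.475, 0.1327, 0.1211]
ee_rot: [-0.306, 3.126, 0.0]
force: [0.5, 0.8, -0.1]
width: 0.21
gripper_force: 15.0
```

Request:
{"fn": "arm_command", "kwargs": {"dp": [[-0.3,1,0],[-0.3,1,0],[-0.3,1,0],[-0.3,1,0],[-0.3,1,0],[-0.3,1,0],[-0.16,0.23,0],[0,0,0],[0,0,0]], "angular": [[0,0,0],[0,0,0],[0,0,0],[0,0,0],[0,0,0],[0,0,0],[0,0,0],[0,0,0],[0,0,0]], "claw": [0.15,0.15,0.15,0.15,0.15,0.15,0.15,0.15,0.15]}}

```text
clock: 31.85
position: [0.4931, 0.2926, 0.1204]
ee_rot: [0.304, -3.127, 0.002]
force: [-0.3, -0.4, -0.9]
width: 0.211
gripper_force: 15.0
```

```bash
python3 look.py "[.4933,.2942,.082]" 11.1; python3 - <<'E'
from h import *
from cell import arm
o=arm.observe();M,_=pose(o)
d=arm.get_image("wrist");P=cloud(d);L=(P-o["position"])@M*1000
K,R,t=d["K"],d["R"],d["t"]
hsv=cv2.cvtColor(d["frame"],cv2.COLOR_RGB2HSV)
red=((hsv[...,1]>130)&((hsv[...,0]<6)|(hsv[...,0]>174))&(hsv[...,2]>60)&(abs(P[...,2]-.1)<.006)&(np.hypot(P[...,0]-.493,P[...,1]-.294)<.05))
q=P[red];A=np.c_[2*q[:,:2],np.ones(len(q))];s=np.linalg.lstsq(A,(q[:,:2]**2).sum(1),rcond=None)[0]
print("ring",len(q),s[:2].round(4),np.sqrt(s[2]+s[:2]@s[:2]).round(4),rect(q[:,:2]))
org=(hsv[...,0]>8)&(hsv[...,0]<25)&(hsv[...,1]>120)&(abs(L[...,0])<14)&(abs(L[...,1])<14)&(L[...,2]>-60)
print("dome",np.percentile(L[org],[2,50,98],axis=0).round(1).tolist(),org.sum())
cv2.imwrite("pics/w6.png",d["frame"][:,:,::-1])
E
```

```text
31.85 0.211 [-0.3 -0.4 -0.9]
pos [0.4931 0.2926 0.1204] yaw 11.12 dp [-0.02  0.06  1.54] len 1.5 rot [-0.007 -0.002  0.003] | dp in target axes [-0.02  0.06  1.54]
ring 1307 [0.4941 0.2942] 0.027 (array([483.8, 292.5]), array([58.7, 37.3]), -79.6)
dome [[2.2, -9.5, -47.5], [7.2, -0.6, -36.3], [10.5, 8.6, -16.5]] 1411
```

View pics/w6.png

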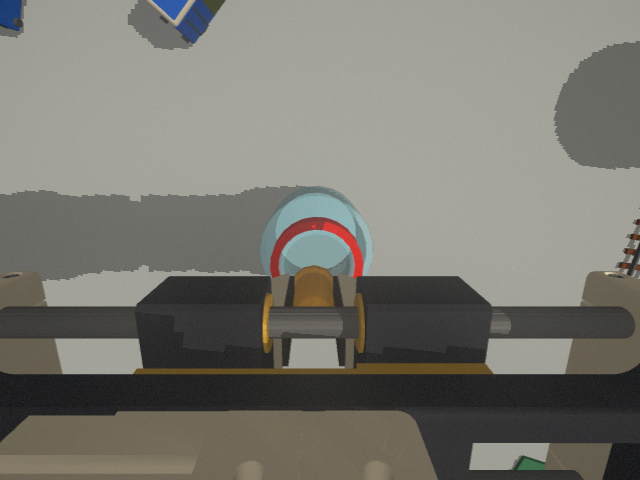

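The dome hangs centred over the red collar at (318,260) and the fit agrees within 2 mm. I lower and release.

Request:
{"fn": "arm_command", "kwargs": {"dp": [[-0.02,0.07,0.6],[0,0,0.6],[0,0,0.35],[0,0,0],[0,0,0],[0,0,0],[0,0,0],[0,0,0],[0,0,-1],[0,0,-1]], "angular": [[0,0,0],[0,0,0],[0,0,0],[0,0,0],[0,0,0],[0,0,0],[0,0,0],[0,0,0],[0,0,0],[0,0,0]], "claw": [0.15,0.15,0.15,0.15,0.15,0.5,0.5,0.5,0.5,0.5]}}

```text
clock: 32.9
position: [0.4927, 0.2956, 0.1318]
ee_rot: [0.306, -3.125, 0.001]
force: [0.9, 0.6, -0.2]
width: 0.495
gripper_force: 0.0
```

```bash
python3 look.py "[.6773,-.0767,.13]" 0; python3 - <<'E'
from h import *
from cell import arm
d=arm.get_image("top");cv2.imwrite("pics/t7.png",d["frame"][:,:,::-1]);s=arm.get_image("scene")
hsv=cv2.cvtColor(d["frame"],cv2.COLOR_RGB2HSV)
m=((hsv[...,0]>11)&(hsv[...,0]<24)&(hsv[...,1]>110)&(hsv[...,2]>50)).astype(np.uint8);k,l,st,c=cv2.connectedComponentsWithStats(m)
print([(c[i].round().tolist(),int(st[i,4])) for i in range(1,k) if st[i,4]>15])
cv2.imwrite("pics/s7.png",cv2.resize(s["frame"][60:300,260:560,::-1],(750,600)))
E
```

```text
32.9 0.495 [ 0.9  0.6 -0.2]
pos [0.4927 0.2956 0.1318] yaw 11.19 dp [ -4.35 -16.04   0.08] len 16.6 rot [-0.005 -0.009  1.301] | dp in target axes [ -7.38 -14.89   0.07]
[([599.0, 46.0], 110), ([7.0, 86.0], 25), ([23.0, 91.0], 33), ([361.0, 192.0], 81), ([470.0, 278.0], 577)]
```

View pics/s7.png

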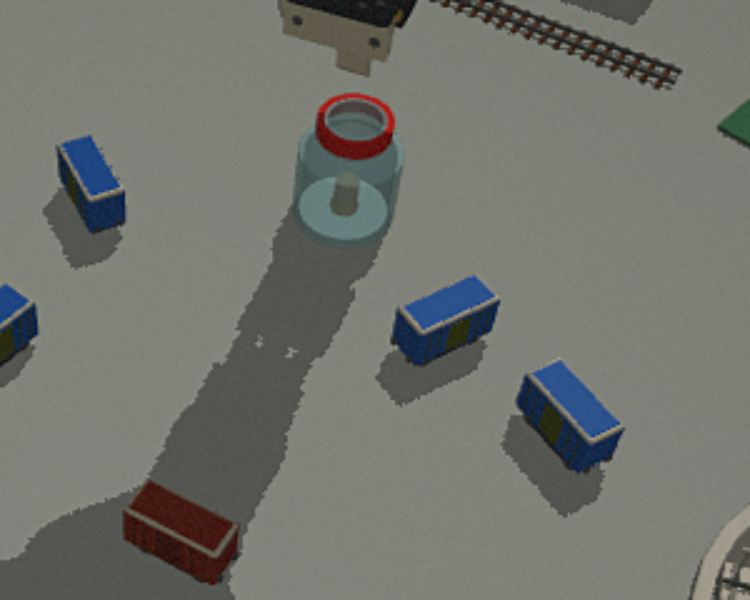

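The first dome stands inside the jar at crop pixel (344,195). Next is dome A at (361,192) in the top view, the only brass dome left.

Request:
{"fn": "arm_command", "kwargs": {"dp": [[0,0,0],[0,0,0],[-0.5,-1,0],[-0.5,-1,0],[-0.5,-1,0],[-0.5,-1,0],[-0.5,-1,0],[-0.5,-1,0],[-0.5,-1,0],[-0.5,-1,0]], "angular": [[0,0,0.65],[0,0,0.65],[0,0,0],[0,0,0],[0,0,0],[0,0,0],[0,0,0],[0,0,0],[0,0,0],[0,0,0]], "claw": [0.55,0.55,0.55,0.55,0.55,0.55,0.55,0.55,0.55,0.55]}}

```text
clock: 34.0
position: [0.5935, 0.0948, 0.1312]
ee_rot: [0.0, -3.141, 0.0]
force: [0.3, -0.3, 0.2]
width: 0.549
gripper_force: 0.0
```

Request:
{"fn": "arm_command", "kwargs": {"dp": [[-0.5,-1,0],[-0.5,-1,0],[-0.5,-1,0],[-0.5,-1,0],[-0.5,-1,0],[-0.5,-1,0],[-0.38,-0.89,0],[0,0,0],[0,0,0]], "angular": [[0,0,0],[0,0,0],[0,0,0],[0,0,0],[0,0,0],[0,0,0],[0,0,0],[0,0,0],[0,0,0]], "claw": [0.55,0.55,0.55,0.55,0.55,0.55,0.55,0.55,0.55]}}

```text
clock: 34.9
position: [0.6775, -0.0766, 0.1309]
ee_rot: [-0.002, -3.141, -0.0]
force: [-0.2, 0.8, 0.2]
width: 0.548
gripper_force: 0.0
```

```bash
python3 look.py "[.6775,-.0767,-.0145]" 0; python3 - <<'E'
from h import *
from cell import arm
o=arm.observe();M,_=pose(o)
d=arm.get_image("wrist");P=cloud(d);L=(P-o["position"])@M*1000
hsv=cv2.cvtColor(d["frame"],cv2.COLOR_RGB2HSV)
m=((P[...,2]>.004)&(P[...,2]<.045)&(hsv[...,0]>10)&(hsv[...,0]<25)&(hsv[...,1]>120)).astype(np.uint8)
k,l,s,c=cv2.connectedComponentsWithStats(m)
for i in range(1,k):
    if s[i,4]>200:
        q=P[l==i];r=q[q[:,2]>.033];print(c[i].round(),s[i,4],"top",r.mean(0).round(4),"y range local",np.percentile(L[l==i][:,1],[2,98]).round(1))
near=(abs(L[...,0])<60)&(abs(L[...,1])<100)&(P[...,2]>.01)&(P[...,2]<.06)
q=P[near&(m==0)];print("other near:",len(q),np.percentile(q,[2,50,98],axis=0).round(3).tolist() if len(q)>20 else "")
E
```

```text
34.9 0.548 [-0.2  0.8  0.2]
pos [ 0.6775 -0.0766  0.1309] yaw -0.06 dp [-0.01 -0.01  5.82] len 5.8 rot [ 0.002 -0.005 -0.006] | dp in target axes [-0.   -0.    5.82]
[ 63. 102.] 2909 top [ 0.5655 -0.2894  0.0429] y range local [-256.3 -188.4]
[312. 232.] 462 top [ 0.6793 -0.0784  0.0343] y range local [-10.4   7.5]
other near: 45 [[0.671, -0.088, 0.011], [0.678, -0.085, 0.026], [0.689, -0.069, 0.029]]
```

Request:
{"fn": "arm_command", "kwargs": {"dp": [[-0.03,-0.04,0.9],[0,0,1],[0,0,1],[0,0,1],[0,0,0.9],[0,0,0.6],[0,0,0.3],[0,0,0.1],[0,0,0],[0,0,0]], "angular": [[0,0,0],[0,0,0],[0,0,0],[0,0,0],[0,0,0],[0,0,0],[0,0,0],[0,0,0],[0,0,0],[0,0,0]], "claw": [0.55,0.55,0.55,0.55,0.55,0.55,0.55,0.55,0.55,0.4]}}

```text
clock: 35.95
position: [0.6793, -0.0773, -0.0123]
ee_rot: [-0.0, 3.14, 0.0]
force: [0.6, 0.7, 0.0]
width: 0.498
gripper_force: 0.0
```

Request:
{"fn": "arm_command", "kwargs": {"dp": [[0,0,0],[0,0,0],[0,0,0],[0,0,0],[0,0,0],[0,0,-0.4],[0,0,-0.6]], "angular": [[0,0,0],[0,0,0],[0,0,0],[0,0,0],[0,0,0],[0,0,0],[0,0,0]], "claw": [0.15,0.15,0.15,0.15,0.15,0.15,0.15]}}

```text
clock: 36.65
position: [0.6777, -0.0772, 0.0115]
ee_rot: [0.0, -3.14, -0.0]
force: [0.1, -0.1, -0.5]
width: 0.213
gripper_force: 15.0
```

Request:
{"fn": "arm_command", "kwargs": {"dp": [[0,0,-1],[0,0,-1],[0,0,-1],[0,0,-1],[0,0,-0.5],[0.5,1,0],[0.5,1,0],[0.5,1,0],[0.5,1,0],[0.5,1,0]], "angular": [[0,0,0],[0,0,0],[0,0,0],[0,0,0],[0,0,0],[0,0,0],[0,0,0],[0,0,0],[0,0,0],[0,0,0]], "claw": [0.15,0.15,0.15,0.15,0.15,0.15,0.15,0.15,0.15,0.15]}}

```text
clock: 37.65
position: [0.6153, 0.0486, 0.1244]
ee_rot: [-0.0, 3.142, 0.0]
force: [-0.6, -0.2, -0.6]
width: 0.21
gripper_force: 15.0
```

Request:
{"fn": "arm_command", "kwargs": {"dp": [[0.5,1,0],[0.5,1,0],[0.5,1,0],[0.5,1,0],[0.5,1,0],[0.5,1,0],[0.5,1,0],[0.5,1,0],[0.5,1,0],[0.5,0.86,0]], "angular": [[0,0,0],[0,0,0],[0,0,0],[0,0,0],[0,0,0],[0,0,0],[0,0,0],[0,0,0],[0,0,0],[0,0,0]], "claw": [0.15,0.15,0.15,0.15,0.15,0.15,0.15,0.15,0.15,0.15]}}

```text
clock: 38.65
position: [0.4902, 0.2955, 0.1244]
ee_rot: [-0.001, 3.141, 0.001]
force: [0.7, -0.1, -1.1]
width: 0.21
gripper_force: 15.0
```

Request:
{"fn": "arm_command", "kwargs": {"dp": [[0,0,0],[0,0,0]], "angular": [[0,0,0],[0,0,0]], "claw": [0.15,0.15]}}

```text
clock: 38.85
position: [0.4907, 0.2944, 0.1243]
ee_rot: [-0.002, 3.142, -0.0]
force: [0.0, -0.9, -0.6]
width: 0.209
gripper_force: 15.0
```

```bash
python3 look.py "[.490,.2942,.083]" 0; python3 - <<'E'
from h import *
from cell import arm
o=arm.observe();M,_=pose(o)
d=arm.get_image("wrist");P=cloud(d);L=(P-o["position"])@M*1000
hsv=cv2.cvtColor(d["frame"],cv2.COLOR_RGB2HSV)
org=(hsv[...,0]>8)&(hsv[...,0]<25)&(hsv[...,1]>120)&(abs(L[...,0])<14)&(abs(L[...,1])<14)&(L[...,2]>-60)
print("dome",np.percentile(L[org],[2,50,98],axis=0).round(1).tolist(),org.sum())
E
```

```text
38.85 0.209 [ 0.  -0.9 -0.6]
pos [0.4907 0.2944 0.1243] yaw 0.09 dp [ 0.03 -0.01  1.65] len 1.7 rot [-0.001  0.     0.01 ] | dp in target axes [ 0.03 -0.01  1.65]
dome [[-8.4, -9.6, -46.3], [5.9, -0.2, -30.6], [9.8, 8.7, 88.2]] 1648
```

Held firmly and aligned over the mouth. I lower, release, retreat and look.

Request:
{"fn": "arm_command", "kwargs": {"dp": [[0,0,0.6],[0,0,0.6],[0,0,0.43],[0,0,0],[0,0,0],[0,0,0],[0,0,0],[0,0,0],[0,0,-1],[0,0,-1]], "angular": [[0,0,0],[0,0,0],[0,0,0],[0,0,0],[0,0,0],[0,0,0],[0,0,0],[0,0,0],[0,0,0],[0,0,0]], "claw": [0.15,0.15,0.15,0.15,0.15,0.5,0.5,0.5,0.5,0.5]}}

```text
clock: 39.9
position: [0.4905, 0.2939, 0.1336]
ee_rot: [0.0, -3.14, 0.001]
force: [0.5, 0.8, 0.7]
width: 0.497
gripper_force: 0.0
```

Request:
{"fn": "arm_command", "kwargs": {"dp": [[0,0,-1],[0,0,-1],[1,0,-1],[1,0,0],[1,0,0],[1,0,0],[0,0,0],[0,0,0]], "angular": [[0,0,0],[0,0,0],[0,0,0],[0,0,0],[0,0,0],[0,0,0],[0,0,0],[0,0,0]], "claw": [0.5,0.5,0.5,0.5,0.5,0.5,0.5,0.5]}}

```text
clock: 40.7
position: [0.391, 0.2944, 0.2089]
ee_rot: [-0.002, 3.141, 0.001]
force: [0.0, 0.3, 0.7]
width: 0.503
gripper_force: 0.0
```

```bash
python3 tops.py top; python3 - <<'E'
from h import *
from cell import arm
s=arm.get_image("scene")["frame"][:,:,::-1]
t=cv2.imread("pics/last_top.png")
cv2.imwrite("pics/fin.png",np.vstack([cv2.resize(s[80:460,80:580],(658,500))[:500],]))
cv2.imwrite("pics/fin2.png",np.hstack([cv2.resize(s[80:180,360:460],(400,400)),cv2.resize(t[110:350,340:520],(390,400))[:, :390]]))
E
```

```text
[167.  41.] 478 (array([993.3, 336.1]), array([61.1, 58.8]), 17.8) 0.0404 [120. 115. 107.]
[231. 156.] 556 (array([743.2, 192.1]), array([72.5, 34.9]), -24.8) 0.0469 [ 40.  59. 107.]
[216. 211.] 571 (array([627.5, 219.1]), array([73.2, 32.8]), 66.4) 0.0472 [ 43.  64. 108.]
[470. 227.] 603 (array([ 601.8, -296.7]), array([72.6, 35. ]), 11.5) 0.0513 [79. 82. 39.]
[349. 238.] 568 (array([576.8, -51.4]), array([71.8, 33. ]), 4.0) 0.0473 [92. 45. 35.]
[479. 270.] 616 (array([ 513.9, -315.2]), array([72. , 34.6]), 10.9) 0.0513 [80. 83. 40.]
[489. 316.] 652 (array([ 422.4, -332.5]), array([71.9, 34. ]), 10.9) 0.0488 [12. 11. 11.]
[319. 345.] 598 (array([360.2,   5.6]), array([71.9, 33.1]), 83.5) 0.0474 [ 42.5  66.  111. ]
[232. 363.] 615 (array([323.6, 177.4]), array([72.5, 33. ]), -30.9) 0.0472 [ 45.  66. 112.]
```

View pics/fin.png

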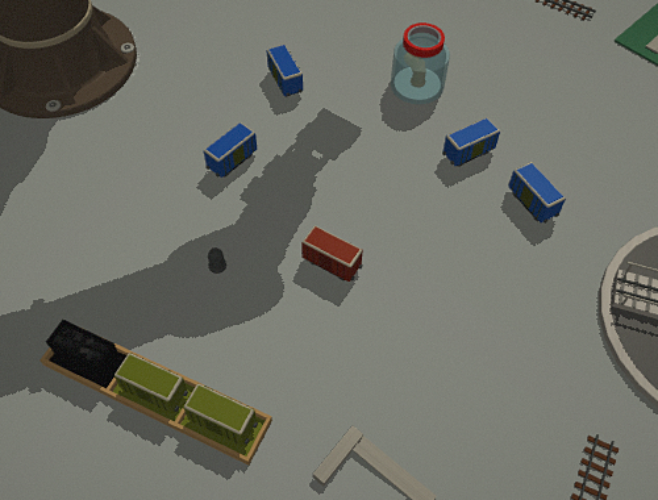

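View pics/fin2.png

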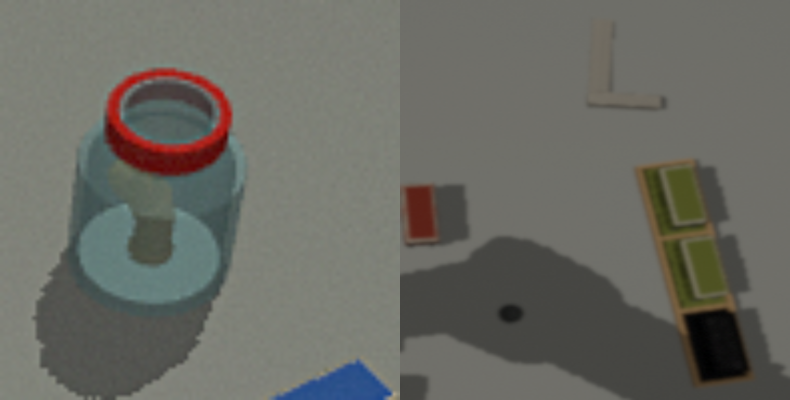

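The vans and tender stand level in their bays. Both brass domes are inside the jar below the neck, the second leaning on the first. The rust van, dark dome and square have not moved, and the arm is clear of everything.

```bash
python3 -c "
from cell import arm
print(arm.sign_off())"
```

```text
the job is handed in; nothing more can be done
None
```

The job is handed in at about 41 s on the clock: both olive vans and the black tender stand upright in their bays, both brass domes went through the neck into the jar (the second rests leaning on the first), and the rust-red van, dark dome and square are where they lay.

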